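# Clear the doorway and slide the cupboard shut

## Robot

A 7-joint arm with a two-finger parallel gripper is mounted at the origin on a cart in front of the work surface, level with it; the furniture and walls round the work are solid. World frame = base frame: x ahead of the robot, y to its left, z up, the work surface at z = 0. Lengths are in m, angles in rad, forces in N, time in s.
With the tool pointing down it reaches from about 0.4 to 0.85 m from the base axis. Payload 4.5 kg.
Tool frame: the origin (TCP) lies at the very end of the fingers, on their centre line; the grasp point (between the pads) lies 19 mm behind it; z points along the fingers, y is the line along which they close (so a half turn about z gives the same grasp; the last joint's range is limited). The gripper opens to 88 mm and grips with 3 to 60 N. Pads are 18 mm wide; open, the fingers measure 123 mm over their backs; the gripper's body (75 mm by 187 mm) begins 45 mm behind the grasp point.
Start: joints at [-1.303, 0.689, -0.195, 1.565, 0.157, 0.902, -0.215], TCP at [0.145, 0.608, 0.199] pointing down, gripper open.
Joint ranges: [-3.01, 3.01], [-0.46, 2.08], [-1.47, 1.51], [0.13, 2.56], [-1, 4.14], [0.04, 2.09], [-2.66, 2.66]. Speed limits (rad/s): [2.57, 2.57, 3.14, 3.14, 3.14, 3.14, 3.14].

## Interface

Orientations are given as a rotation vector (axis times angle).
In Python, from rig import state, snapshot, hand_in, outline_of, spot_point gives the robot as it stands.
- The arm moves only by the tool jog_arm, never from a script. Its argument "commands" is a list of rows, each a list of 6 numbers: the shift along the tool's x, y, z in m, then the turn, a rotation vector about the tool's x, y, z in rad. A call has 1 to 8 rows; each row shifts and turns the commanded pose from where the row before left it, along the tool's axes as they then stand; what a row does not reach is not made up. A row lasts 1/10 s, in which the tool goes at most 50 mm and 8.59 degrees, less where a joint would pass 70% of its speed; a pose out of reach is approached as far as the arm can. A call is refused whole if a number of a shift passes 0.05 or a number of a turn 0.15, either way. A call with a gripper value outside its range is refused whole. "jaw" is the opening, from -1 (shut) to 1 (fully open), so that 0 is half open, set as the call begins (left out, the last holds). The fingers move at their own pace and stop on an object; "newtons" is the grip in N (left out, the last holds). Time passes only in rows, so rows that do not move let the fingers close. It gives the time, the measured TCP pose, the force, the opening and the grip force at its end, in the units of the state.
- state(): the state, without advancing time (a new reading comes with each control period).
- snapshot(name): name is "scene" or "side" or "wrist"; returns a dict with "color" (420x560x3 uint8, blue, green, red), "camera_matrix" (3x3 intrinsics, pixels), "camera_from_world" (4x4, takes a point from world to camera coordinates). Camera axes: x right, y down, z forward; pixel columns grow to the right and rows downward; lengths in m; the calibration is good to about 2 mm. A picture is of the moment at which its call begins. There is no depth.
- hand_in(): hands the job in; it is judged then, once.
Trained networks look in the newest picture that a camera, given by its name, has taken for a name from the list of things; names that differ only in an ending like _2 or _b are one class to them, and where a whole thing is asked for, a point or a joint stands for the part that bears it (a point fixed in the world has none). Each returns a list of dicts, best first, with "p" (0 to 1); they miss things now and then, are a little off and sometimes report something else, mostly with a low value. They report only what shows in the picture. A call takes as long as a camera call. They do not tell look-alikes from the thing itself.
- outline_of(camera, target): "mask" (420x560 bool, what is visible of it).
- spot_point(camera, target): "centre" ([x, y, z] in m, in world coordinates, good to about 4 mm: a listed point, or the origin of a listed thing).
The state is a dict: "t": time; "joint_pos": joint angles; "joint_velocities": joint speeds; "joint_torque": joint torques, N m; "tcp_pos": TCP position; "ee_rot": TCP orientation; "ft_force": force on the tool from outside, world axes, zero at the start; "moment": the same for the moment, N m; "width": opening from 0.0 (shut) to 1.0 (fully open); "finger_force": force on a finger pad.
Only numpy, scipy, OpenCV 4.12 (cv2) and the standard library are available. Lean on these libraries where they do the work, as an engineer would, in place of code of your own. Each camera call takes 0.05 s, during which the arm holds its last target. There are 200 camera calls.

## Task

Shut the little worktop cupboard. The tin standing in its doorway is in the way of the sliding door: nudge it back inside, upright and without disturbing what stands behind it, then slide the door gently along its track, past its spring catch, until it is fully shut against the frame. Leave the salt shaker, the glass and the mug alone.

Things in the scene. Friction and masses are not known exactly. Their poses are not given: they have to be found in the camera images.
- cupboard: Wooden cupboard fixed on the worktop, 424 mm wide, 118 high. Origin: on the worktop under its middle; x points from front to back, y left, z up. Floor (sill) top at z 9 mm, from x -112; roof from z 106 to 118, front edge at x -91; both end at x +100 mm. Inside: x -93 to +94, y -200 to +200 mm. A fixed white panel (x -87 to -81) closes the left half, y 0 to 200; the right half is the doorway
- doorway (a point): Middle of the doorway's sill in the plane of the door's inner face: cupboard x -93, y -100, z 9 mm. A thing is clear of the door only when all of it lies beyond this plane (larger cupboard x). The lower track is flush with the sill
- door (a joint): White sliding door, 200 mm wide, 9 thick (cupboard x -102 to -93, z 10 to 114), sliding along the cupboard's y in front of the roof's edge and fixed panel. Value in m: 0 = shut, right edge against the right-hand frame, a hard stop; grows to 0.17 as it slides left. It stays where left; drag about 1.5 N, plus 12 N per m/s. Move it gently: a push or knock of over 40 N is too hard
- door_handle (a point): Middle of the steel pull bar on the door: a vertical round bar 10 mm thick, from z 55 to 107 mm above the worktop, its axis 30 mm in front of the door's face (cupboard x -132 mm, z 81 mm; y -100 mm plus the joint value)
- tin: Short round fruit tin, 75 mm across, 58 mm high, 0.26 kg, standing on the cupboard's floor astride the door's path. Origin: centre of its underside; z is its axis. It must end with this origin at cupboard x more than -50 mm
- salt: Glass salt shaker with a grey top, 44 mm across, 90 mm high, standing loose at the back of the cupboard (cupboard x about 55 mm). Origin: centre of its underside; leave it alone
- glass: Small clear drinking glass, 59 mm across, 75 mm high, standing loose at the back of the cupboard beside the salt shaker. Origin: centre of its underside; leave it alone
- mug: White mug, 84 mm across (113 mm with its handle), 88 mm high, standing on the worktop at the left in front of the cupboard. Origin: underside; leave it alone
- catch (a point): Steel housing of the door's spring roller catch, 32 x 36 mm, 13 mm high, on the roof's front edge at cupboard x -90, y -21 mm; the point is the middle of its top, z 131 mm. The catch first resists the door at joint value 0.012, with about 12 N, falling to nothing at 0.004; below that it draws the door home and holds it. A door left short of that springs back to 0.012
Mind the look-alikes: they are no part of the job. What is meant by the tin is not brown, and is the smaller of those in its own colour.

How it is judged:
On the way, in this order (a step that is already met when the one before it is completed fails the run):
1. the tin stands upright inside the cupboard, clear of the door's path, while the door is still open (x of tin in the frame of cupboard above -0.052 m and angle between tin's own z axis and vertical below 0.15 rad and value of joint door above 0.03 m), for 0.2 s.
2. the door is shut (value of joint door below 0.0025 m), for 0.2 s.
At the end, for the whole second after the job is handed in: The door is shut to within 2.5 mm, the tin stands upright and at rest on the floor inside the cupboard behind the door; the robot touches nothing (value of joint door below 0.0025 m and x of tin in the frame of cupboard between -0.056 and 0.06 m and y of tin in the frame of cupboard between -0.2 and 0.2 m and height (world z) of tin below 0.03 m and angle between tin's own z axis and vertical below 0.15 rad and linear speed of tin below 0.02 m/s).
It fails at once if the salt shaker or the glass is pushed more than 20 mm or tipped (distance of any of salt, glass from where it was at the start of the episode above 0.02 m or angle between any of salt, glass's own z axis and vertical above 0.35 rad).
It fails at once if the mug is pushed more than 20 mm or tipped (distance of mug from where it was at the start of the episode above 0.02 m or angle between mug's own z axis and vertical above 0.35 rad).
It fails at once if the tin is knocked over (angle between tin's own z axis and vertical above 0.7 rad).
It fails at once if the door is slammed (arrives at the frame at more than 0.4 m/s) (value of joint door below 0.02 m and velocity of joint door below -0.4 m/s).
It fails at once if the robot presses on something with more than 50 N (contact force between any of the arm, the fingers and anything else above 50 N).
It also fails if it takes over 43 s, if anything falls off the work surface, if the arm or the gripper's body presses on something with over 40 N, if the wrist force passes 120 N, or if a joint passes its speed limit or range.

## Working session

There is one attempt and no reset: what is moved stays moved. The work goes in short steps, Python scripts to look and compute and a tool call to move; the robot and the scene stay as the last step left them, time stands still between calls to the robot, and variables do not carry over. Pictures are saved under pics/ and viewed, at most 10 in all, crops included, and the job is handed in when it is done.

Besides the shell and the picture viewer there is one more tool, called after "Emit:" as name(argument=value, ...) on one line, values as JSON. jog_arm: Moves the arm, as the interface text tells. Its arguments: {"type":"object","properties":{"commands":{"type":"array"},"jaw":{"type":"number"},"newtons":{"type":"number"}},"required":["commands"]}

```bash
mkdir -p pics; ls
python3 - <<'E'
from rig import *
import cv2,numpy as np
s=state();print(s)
for c in("scene","side"):
    d=snapshot(c);cv2.imwrite(f"pics/{c}0.png",d["color"])
    for n in("cupboard","doorway","door_handle","tin","salt","glass","mug","catch"):
        try:
            for r in spot_point(c,n)[:4]:
                q=np.array(r["centre"]);p=d["camera_matrix"]@(d["camera_from_world"]@np.append(q,1))[:3]
                print(c,n,round(r["p"],2),np.round(q,3),np.round(p[:2]/p[2]))
        except Exception as e:print(c,n,e)
E
```

```text
pics
{'t': 0.0, 'joint_pos': array([-1.30320836,  0.69001008, -0.19451157,  1.56635507,  0.1573128 ,
        0.90246793, -0.21508984]), 'joint_velocities': array([ 1.93368356e-05, -9.91003687e-04,  6.06268387e-04, -9.29282052e-04,
       -7.87049160e-04, -5.94734996e-04,  1.01734910e-03]), 'joint_torque': array([-7.86244509e-04, -5.27566731e+01, -1.26719546e+00, -1.53433156e+01,
       -5.26569388e-02,  6.45790278e-03,  1.75086702e-04]), 'tcp_pos': array([0.14468298, 0.60729652, 0.1978908 ]), 'ee_rot': array([-3.66229297e-01, -3.12009457e+00,  2.89944398e-03]), 'ft_force': array([ 0.41743011, -0.72091864, -0.48850778]), 'moment': array([0.00574012, 0.04479443, 0.0356973 ]), 'finger_force': 0.0, 'width': 1.000260777150136}
scene cupboard 0.59 [ 0.622  0.177 -0.001] [257. 271.]
scene doorway 0.2 [0.623 0.178 0.001] [258. 270.]
scene door_handle 0.68 [0.504 0.237 0.081] [209. 215.]
scene tin 0.78 [ 0.65   0.5   -0.002] [298. 174.]
scene tin 0.72 [0.842 0.064 0.   ] [358. 340.]
scene mug 0.65 [0.5   0.52  0.003] [244. 159.]
scene catch 0.81 [0.531 0.174 0.134] [209. 221.]
side cupboard 0.78 [ 0.623  0.178 -0.002] [296. 248.]
side doorway 0.59 [0.516 0.099 0.006] [276. 281.]
side door_handle 0.69 [0.501 0.235 0.084] [246. 227.]
side tin 0.84 [0.519 0.043 0.007] [289. 296.]
side tin 0.66 [ 0.84   0.067 -0.   ] [384. 245.]
side tin 0.65 [ 0.647  0.497 -0.001] [251. 184.]
side mug 0.8 [0.503 0.528 0.002] [207. 191.]
side catch 0.97 [0.535 0.175 0.13 ] [268. 223.]
```

View pics/scene0.png

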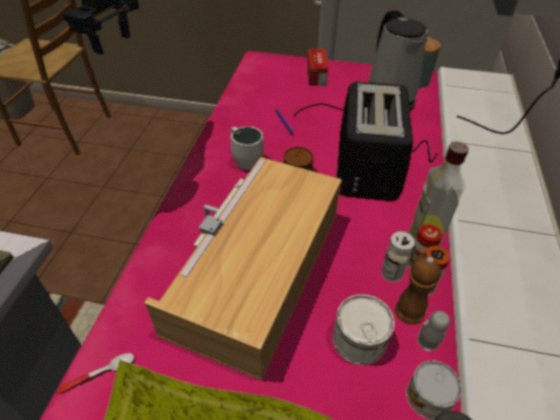

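View pics/side0.png

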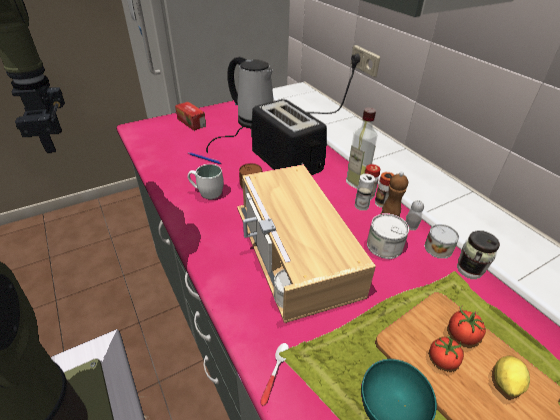

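The side view shows a pale tin in the doorway at about (283,290). Look-alikes are the large silver tin at side (388,235), a smaller pale tin or jar at (442,240), and a brown tin at (250,175). I'll check the doorway tin in a close crop and fit the cupboard pose.

```bash
cat > h.py <<'E'
from rig import *
import cv2,numpy as np
from scipy.optimize import least_squares
from scipy.spatial.transform import Rotation as R
def todo(pos,rot):
    "shift and turn in present tool axes to a goal"
    s=state();T=R.from_rotvec(s["ee_rot"])
    return np.round(T.inv().apply(np.array(pos)-s["tcp_pos"]),3),np.round((T.inv()*rot).as_rotvec(),3)
def goal_rot(yaw,down):
    "tool y along cupboard y, z pointing 'down' rad below cupboard x"
    x,y,z=np.eye(3)
    zt=R.from_euler('z',yaw).apply([np.cos(down),0,-np.sin(down)]);yt=R.from_euler('z',yaw).apply(y)
    return R.from_matrix(np.c_[np.cross(yt,zt),yt,zt])
E
python3 - <<'E'
from h import *
im=cv2.imread("pics/side0.png");cv2.imwrite("pics/crop1.png",cv2.resize(im[200:320,210:370],None,fx=5,fy=5,interpolation=cv2.INTER_CUBIC))
obs={"cupboard":[],"doorway":[],"catch":[],"door_handle":[],"tin":[]}
for k in range(3):
  for c in("scene","side"):
    d=snapshot(c)
    for n in obs:
        for r in spot_point(c,n):
            q=np.array(r["centre"])
            if r["p"]>.4 and (n!="tin" or np.hypot(*(q[:2]-[.519,.043]))<.05): obs[n].append(q)
m={n:np.mean(v,0) for n,v in obs.items() if v};print({n:(len(obs[n]),v.round(4)) for n,v in m.items()})
def f(p):
    r=R.from_euler('z',p[2]).as_matrix()[:2,:2];L={"cupboard":(0,0),"doorway":(-.093,-.1),"catch":(-.09,-.021),"door_handle":(-.132,-.1+p[3])}
    return np.concatenate([(p[:2]+r@L[n]-m[n][:2]) for n in L if n in m])
s=least_squares(f,[.622,.177,-.19,.13]);print(s.x.round(4),s.fun.round(4))
p=s.x;print("tin in cup",(R.from_euler('z',-p[2]).as_matrix()[:2,:2]@(m["tin"][:2]-p[:2])).round(4))
np.save("cup.npy",p)
E
```

```text
{'cupboard': (6, array([ 6.234e-01,  1.779e-01, -6.000e-04])), 'doorway': (3, array([0.5143, 0.0986, 0.0083])), 'catch': (6, array([0.5314, 0.1741, 0.1324])), 'door_handle': (6, array([0.5019, 0.2352, 0.081 ])), 'tin': (3, array([0.5181, 0.0453, 0.0097]))}
[ 0.6243  0.1779 -0.1956  0.1324] [ 0.0009 -0.     -0.0007 -0.0008  0.0005  0.0007 -0.0008  0.0002]
tin in cup [-0.0784 -0.1507]
```

View pics/crop1.png

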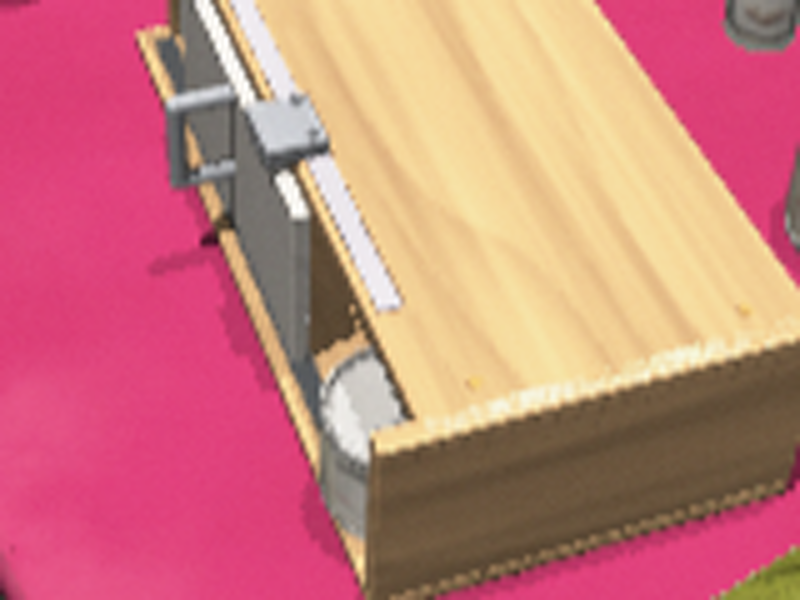

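The crop shows a small silver tin astride the track at crop (365,440), with the door's right edge at (305,260). It is neither brown nor the large silver tin, so it's the right one. Next I'll work out the move to a tilted pose in front of it.

```bash
cat >> h.py <<'E'
P=np.load("cup.npy")
def W(x,y,z): return np.append(P[:2]+R.from_euler('z',P[2]).as_matrix()[:2,:2]@[x,y],z)
def C(w): return np.append(R.from_euler('z',-P[2]).as_matrix()[:2,:2]@(np.array(w[:2])-P[:2]),w[2])
E
python3 - <<'E'
from h import *
print(todo(W(-.20,-.15,.16),goal_rot(P[2],np.deg2rad(90))),todo(W(-.15,-.15,.045),goal_rot(P[2],np.deg2rad(33))))
E
```

```text
(array([-0.372, -0.465,  0.039]), array([ 0.   ,  0.   , -0.038])) (array([-0.422, -0.463,  0.154]), array([-0.019, -0.995, -0.035]))
```

Emit:
jog_arm(commands=[[-0.035,-0.04,0,0,0,-0.01],[-0.035,-0.045,0,0,0,-0.01],[-0.035,-0.045,0,0,0,-0.01],[-0.035,-0.045,0,0,0,-0.008],[-0.035,-0.045,0,0,0,0],[-0.035,-0.045,0,0,0,0],[-0.03,-0.045,0,0,0,0],[-0.03,-0.045,0,0,0,0]], jaw=-1, newtons=10)

```text
t: 3.5
tcp_pos: [0.3168, 0.2452, 0.199]
ee_rot: [0.307, 3.126, 0.001]
ft_force: [0.8, -0.2, 0.7]
width: 0.304
finger_force: 0.0
```

Run:
```python
from h import *
s=state();print(s["t"],s["joint_pos"].round(2),C(s["tcp_pos"]).round(3))
print(todo(W(-.17,-.15,.16),goal_rot(P[2],np.deg2rad(33))))
```

```text
3.5 [-0.59  0.42 -0.26  2.2   0.2   0.55  0.37] [-0.315  0.006  0.199]
(array([-0.145, -0.156,  0.039]), array([ 0.001, -0.994, -0.   ]))
```

Emit:
jog_arm(commands=[[-0.035,-0.04,0,0,0,0],[-0.035,-0.04,0,0,0,0],[-0.035,-0.04,0.02,0,0,0],[-0.035,-0.036,0.02,0,0,0],[0,0,0,0,-0.14,0],[0,0,0,0,-0.14,0],[0,0,0,0,-0.14,0],[0,0,0,0,-0.14,0]])

```text
t: 4.3
tcp_pos: [0.4135, 0.0554, 0.1601]
ee_rot: [0.302, 2.899, -0.143]
ft_force: [0.4, -0.8, -1.2]
width: 0.004
finger_force: 0.0
```

Run:
```python
from h import *
s=state();print(s["t"],s["joint_pos"].round(2),C(s["tcp_pos"]).round(3))
print(todo(W(-.16,-.15,.045),goal_rot(P[2],np.deg2rad(33))))
```

```text
4.3 [-0.43  0.47  0.01  2.4   1.03  0.22 -0.05] [-0.183 -0.161  0.16 ]
(array([0.004, 0.02 , 0.116]), array([-0.074, -0.762,  0.026]))
```

Emit:
jog_arm(commands=[[0,0,0,0,-0.1,0],[0,0,0,0,-0.1,0],[0,0,0,0,-0.1,0],[0,0,0,0,-0.1,0]])

```text
t: 4.7
tcp_pos: [0.404, 0.0343, 0.1539]
ee_rot: [0.285, 2.793, -0.264]
ft_force: [-1.1, -0.5, -1.0]
width: 0.005
finger_force: 0.0
```

Run:
```python
from h import *
s=state();print(s["t"],s["joint_pos"].round(2),C(s["tcp_pos"]).round(3))
print(todo(W(-.16,-.15,.045),goal_rot(P[2],np.deg2rad(33))))
```

```text
4.7 [-0.37  0.51 -0.21  2.52  1.64  0.44 -0.79] [-0.188 -0.184  0.154]
(array([0.009, 0.05 , 0.106]), array([-0.141, -0.654,  0.067]))
```

The planar tilt runs close to the elbow's limit. I'll fit a quick kinematic model to the logged poses to see which tilts are reachable.

```bash
cat > kin.py <<'E'
from h import *
import itertools
D=[([-1.30320836,.69001008,-.19451157,1.56635507,.1573128,.90246793,-.21508984],[.14468,.6073,.19789],[-.36623,-3.12009,.0029]),
([-.59,.42,-.26,2.2,.2,.55,.37],[.3168,.2452,.199],[.307,3.126,.001]),
([-.43,.47,.01,2.4,1.03,.22,-.05],[.4135,.0554,.1601],[.302,2.899,-.143])]
def fk(q,s,p):
    r=R.from_euler('z',p[4]);t=np.array([p[5],p[6],p[0]])
    for i,a in enumerate("zyzyzyz"):
        r=r*R.from_euler(a,s[i]*q[i])
        if i in(2,4,6): t=t+r.apply([0,0,p[1+(i-2)//2]])
    return t,r*R.from_euler('z',p[7])
E
python3 - <<'E'
from kin import *
s=state();D.append((s["joint_pos"],s["tcp_pos"],s["ee_rot"]))
best=[]
for sg in itertools.product([1,-1],repeat=4):
    sg=(sg[0],1,sg[1],1,sg[2],1,sg[3])
    def f(p):
        o=[]
        for q,t,v in D:
            a,b=fk(q,sg,p);o+=[*(a-t)/.003,*(b.inv()*R.from_rotvec(v)).as_rotvec()/.01]
        return o
    for b0,b1 in itertools.product([0,np.pi],[0,1.57,3.14,-1.57]):
        x=least_squares(f,[.25,.5,.4,.25,b0,0,0,b1]);best.append((x.cost,sg,x.x))
best.sort(key=lambda b:b[0])
for b in best[:3]:print(round(b[0],2),b[1],b[2].round(3))
E
```

```text
6.14 (-1, 1, -1, 1, -1, 1, -1) [ 0.318  0.594  0.353  0.359 -0.058  0.002 -0.027  1.516]
6.14 (-1, 1, -1, 1, -1, 1, -1) [ 0.318  0.594  0.353  0.359 -0.058  0.002 -0.027  1.516]
6.14 (-1, 1, -1, 1, -1, 1, -1) [ 0.318  0.594  0.353  0.359 -0.058  0.002 -0.027  1.516]
```

```bash
cat >> kin.py <<'E'
SG=(-1,1,-1,1,-1,1,-1);PP=np.array([.318,.594,.353,.359,-.058,.002,-.027,1.516])
lo=np.array([-3.01,-.46,-1.47,.13,-1,.04,-2.66])+.03;hi=np.array([3.01,2.08,1.51,2.56,4.14,2.09,2.66])-.03
def ik(t,rot,q0,n=12,seed=0):
    g=np.random.default_rng(seed);b=None
    for k in range(n):
        x0=np.clip(q0 if k==0 else lo+(hi-lo)*g.random(7),lo+.01,hi-.01)
        def f(q):
            a,r=fk(q,SG,PP);return [*(a-t)/.01,*(r.inv()*rot).as_rotvec()/.05,*(q-q0)*.02]
        x=least_squares(f,x0,bounds=(lo,hi),max_nfev=60)
        if b is None or x.cost<b.cost:b=x
    a,r=fk(b.x,SG,PP)
    return b.x,np.linalg.norm(a-t),np.linalg.norm((r.inv()*rot).as_rotvec())
E
python3 - <<'E'
from kin import *
q0=state()["joint_pos"];s=state();a,r=fk(q0,SG,PP);print(a-s["tcp_pos"])
for dn in (33,40,48):
  for yaw in(-35,-20,0,20,40):
   for x in(-.14,-.085):
    for flip in(0,1):
     rot=goal_rot(P[2]+np.deg2rad(yaw),np.deg2rad(dn))*R.from_euler('z',np.pi*flip)
     q,e,g=ik(W(x,-.151,.04),rot,q0,8);
     if e<.02 and g<.12:print(dn,yaw,x,flip,q.round(2),round(e,4),round(g,3))
E
```

```text
[-0.00280745 -0.00178014 -0.00108809]
33 -35 -0.14 0 [-0.88  1.17 -0.1   2.43  1.72  1.1  -2.15] 0.0 0.0
33 -35 -0.14 1 [-1.01  1.17  0.12  2.43  1.79  0.9   0.94] 0.0 0.0
33 -35 -0.085 0 [-0.77  1.14 -0.09  2.35  1.77  1.11 -2.02] 0.0 0.0
33 -35 -0.085 1 [-0.93  1.15  0.17  2.35  1.84  0.88  1.06] 0.0 0.0
33 -20 -0.14 0 [-0.86  1.24 -0.17  2.53  1.85  1.28 -2.21] 0.0107 0.095
33 -20 -0.14 1 [-1.05  1.24  0.16  2.53  2.02  1.    0.82] 0.0107 0.095
33 -20 -0.085 0 [-0.69  1.23 -0.2   2.53  2.    1.39 -2.14] 0.004 0.034
33 -20 -0.085 1 [-0.93  1.23  0.23  2.53  2.23  1.06  0.79] 0.004 0.034
40 -35 -0.14 0 [-0.78  1.09 -0.17  2.46  1.78  1.06 -2.1 ] 0.0 0.0
40 -35 -0.14 1 [-0.95  1.09  0.14  2.46  1.91  0.8   0.96] 0.0 0.0
40 -35 -0.085 0 [-0.68  1.06 -0.15  2.37  1.81  1.05 -1.94] 0.0 0.0
40 -35 -0.085 1 [-0.88  1.07  0.21  2.37  1.94  0.75  1.08] 0.0 0.0
40 -20 -0.14 0 [-0.75  1.13 -0.23  2.53  1.9   1.19 -2.07] 0.0113 0.101
40 -20 -0.14 1 [-0.96  1.12  0.15  2.53  2.11  0.9   0.92] 0.0113 0.101
40 -20 -0.085 0 [-0.58  1.13 -0.27  2.53  2.05  1.3  -2.01] 0.0036 0.031
40 -20 -0.085 1 [-0.85  1.12  0.22  2.53  2.33  0.96  0.87] 0.0036 0.031
48 -35 -0.14 0 [-0.65  1.01 -0.25  2.47  1.83  0.99 -2.  ] 0.0 0.0
48 -35 -0.14 1 [-0.92  1.01  0.23  2.47  2.09  0.63  0.94] 0.0 0.0
48 -35 -0.085 0 [-0.56  0.98 -0.21  2.36  1.84  0.94 -1.83] 0.0 0.0
48 -35 -0.085 1 [-0.83  0.99  0.25  2.36  2.05  0.59  1.11] 0.0 0.0
48 -20 -0.14 0 [-0.6   1.03 -0.31  2.53  1.96  1.08 -1.91] 0.0098 0.087
48 -20 -0.14 1 [-0.86  1.01  0.17  2.53  2.26  0.76  0.99] 0.0098 0.087
48 -20 -0.085 0 [-0.44  1.04 -0.35  2.53  2.11  1.19 -1.87] 0.0008 0.007
48 -20 -0.085 1 [-0.75  1.02  0.21  2.53  2.47  0.85  0.92] 0.0008 0.007
```

Run:
```python
from kin import *
q0=state()["joint_pos"]
for dn in (28,34,40):
  for yaw in(-25,-30,-35,-42):
    y=np.deg2rad(yaw);o=[]
    for x in(-.15,-.125,-.08):
     t=W(x+np.sin(y)*.0615,-.151-np.cos(y)*.0615,.035)
     rot=goal_rot(P[2]+y,np.deg2rad(dn))
     q,e,g=ik(t,rot,q0,8);o+=[round(e,4),round(g,2)]
    print(dn,yaw,o,q.round(2))
```

```text
28 -25 [np.float64(0.017), np.float64(0.15), np.float64(0.0148), np.float64(0.13), np.float64(0.0098), np.float64(0.09)] [-0.77  1.34 -0.11  2.53  1.88  1.37 -2.31]
28 -30 [np.float64(0.0109), np.float64(0.1), np.float64(0.0085), np.float64(0.08), np.float64(0.0035), np.float64(0.03)] [-0.78  1.32 -0.11  2.53  1.86  1.33 -2.33]
28 -35 [np.float64(0.0046), np.float64(0.04), np.float64(0.0023), np.float64(0.02), np.float64(0.0), np.float64(0.0)] [-0.8   1.28 -0.1   2.49  1.81  1.25 -2.3 ]
28 -42 [np.float64(0.0), np.float64(0.0), np.float64(0.0), np.float64(0.0), np.float64(0.0), np.float64(0.0)] [-0.86  1.23 -0.02  2.38  1.66  1.08 -2.16]
34 -25 [np.float64(0.0197), np.float64(0.18), np.float64(0.017), np.float64(0.15), np.float64(0.0113), np.float64(0.1)] [-0.68  1.24 -0.17  2.53  1.92  1.3  -2.18]
34 -30 [np.float64(0.0137), np.float64(0.12), np.float64(0.011), np.float64(0.1), np.float64(0.0053), np.float64(0.05)] [-0.7   1.23 -0.17  2.53  1.9   1.27 -2.22]
34 -35 [np.float64(0.0076), np.float64(0.07), np.float64(0.0049), np.float64(0.04), np.float64(0.0), np.float64(0.0)] [-0.71  1.21 -0.16  2.52  1.86  1.23 -2.24]
34 -42 [np.float64(0.0), np.float64(0.0), np.float64(0.0), np.float64(0.0), np.float64(0.0), np.float64(0.0)] [-0.77  1.16 -0.08  2.41  1.72  1.06 -2.13]
40 -25 [np.float64(0.021), np.float64(0.19), np.float64(0.0178), np.float64(0.16), np.float64(0.0114), np.float64(0.1)] [-0.58  1.14 -0.22  2.53  1.97  1.22 -2.05]
40 -30 [np.float64(0.0154), np.float64(0.14), np.float64(0.0123), np.float64(0.11), np.float64(0.0059), np.float64(0.05)] [-0.6   1.14 -0.22  2.53  1.94  1.2  -2.11]
40 -35 [np.float64(0.0097), np.float64(0.09), np.float64(0.0066), np.float64(0.06), np.float64(0.0003), np.float64(0.0)] [-0.62  1.14 -0.22  2.53  1.91  1.18 -2.16]
40 -42 [np.float64(0.0017), np.float64(0.01), np.float64(0.0), np.float64(0.0), np.float64(0.0), np.float64(0.0)] [-0.68  1.09 -0.14  2.44  1.77  1.03 -2.08]
```

```bash
cat >> h.py <<'E'
def goal(lead,z,yaw=-42,dn=33,y=-.151):
    "pose with the open left finger's outer tip corner at cupboard (lead,y)"
    a=np.deg2rad(yaw);return W(lead+np.sin(a)*.0615,y-np.cos(a)*.0615,z),goal_rot(P[2]+a,np.deg2rad(dn))
E
python3 - <<'E'
from kin import *
s=state();q=s["joint_pos"];t,r=goal(-.145,.09);print(todo(t,r));r0=R.from_rotvec(s["ee_rot"])
d=(r0.inv()*r).as_rotvec()
for f in(.25,.5,.75,1):
    q,e,g=ik(s["tcp_pos"]+f*(t-s["tcp_pos"]),r0*R.from_rotvec(f*d),q,1);print(f,q.round(2),round(e,4),round(g,3))
E
```

```text
(array([ 0.02 , -0.003,  0.062]), array([ 0.325, -0.572,  0.646]))
0.25 [-0.51  0.61 -0.22  2.53  1.68  0.63 -1.17] 0.007 0.061
0.5 [-0.68  0.76 -0.19  2.53  1.64  0.81 -1.51] 0.0098 0.086
0.75 [-0.82  0.92 -0.15  2.53  1.6   0.94 -1.86] 0.0074 0.065
1 [-0.91  1.08 -0.11  2.53  1.58  1.03 -2.18] 0.0002 0.001
```

Emit:
jog_arm(commands=[[0,0,0,0.04,-0.07,0.08],[0,0,0,0.04,-0.07,0.08],[0,0,0,0.04,-0.07,0.08],[0,0,0,0.04,-0.07,0.08],[0,0,0,0.04,-0.07,0.08],[0,0,0,0.04,-0.07,0.08],[0,0,0,0.04,-0.07,0.08],[0,0,0,0.04,-0.07,0.08]], jaw=1)

```text
t: 5.5
tcp_pos: [0.4061, 0.038, 0.1453]
ee_rot: [0.857, 2.168, -0.52]
ft_force: [0.3, -1.1, -0.4]
width: 0.709
finger_force: 0.0
```

Run:
```python
from kin import *
s=state();print(s["t"],s["joint_pos"].round(2),C(s["tcp_pos"]).round(3),s["width"])
t,r=goal(-.145,.09);print(todo(t,r))
```

```text
5.5 [-0.44  1.01 -0.96  2.51  1.27  1.56 -1.82] [-0.187 -0.18   0.145] 0.7089240861101898
(array([ 0.036, -0.008,  0.045]), array([ 0.047, -0.126,  0.156]))
```

Emit:
jog_arm(commands=[[0.012,-0.003,0.015,0.025,-0.06,0.08],[0.012,-0.003,0.015,0.022,-0.06,0.07],[0.008,0,0.008,0,0,0],[0,0,0,0,0,0]])

```text
t: 5.9
tcp_pos: [0.4063, 0.0231, 0.0968]
ee_rot: [0.975, 1.978, -0.539]
ft_force: [0.3, -0.2, -0.7]
width: 1.003
finger_force: 0.0
```

Run:
```python
from kin import *
s=state();print(s["t"],s["joint_pos"].round(2),C(s["tcp_pos"]).round(3),s["width"],s["ft_force"])
for a in((-.145,.09),(-.145,.032),(-.11,.032),(-.08,.032)):print(todo(*goal(*a)))
d=snapshot("side");im=d["color"];cv2.imwrite("pics/s2.png",cv2.resize(im[170:350,170:410],None,fx=3.3,fy=3.3))
```

```text
5.9 [-0.53  1.21 -0.83  2.49  1.31  1.63 -2.13] [-0.184 -0.194  0.097] 1.0025444153427754 [ 0.32774508 -0.1947965  -0.71709164]
(array([ 0.006, -0.003,  0.004]), array([-0.001, -0.008,  0.013]))
(array([ 0.054, -0.003,  0.036]), array([-0.001, -0.008,  0.013]))
(array([0.04 , 0.021, 0.057]), array([-0.001, -0.008,  0.013]))
(array([0.027, 0.04 , 0.076]), array([-0.001, -0.008,  0.013]))
```

View pics/s2.png

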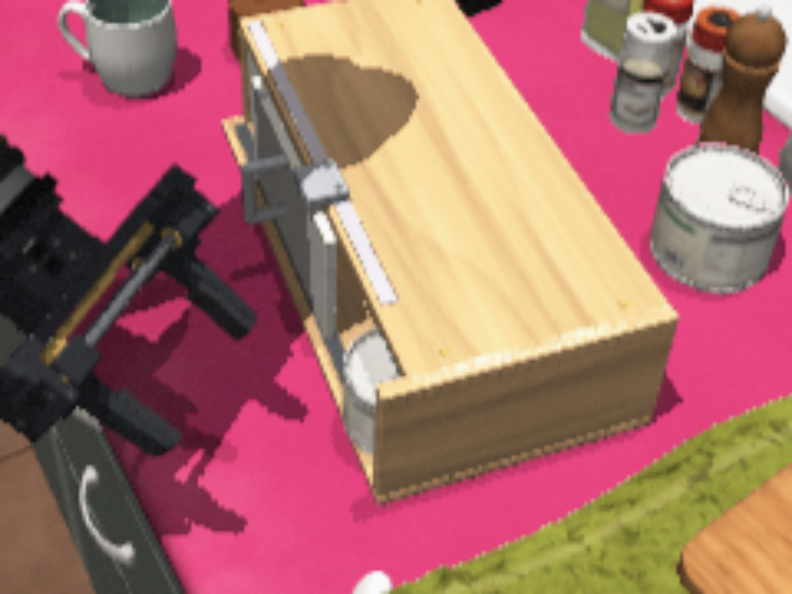

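The picture shows the gripper tilted in front of the doorway, with its left finger at (250,325) facing the tin at (370,390). Body, handle and door are all clear of each other. I'll lower it and push slowly.

Emit:
jog_arm(commands=[[0.02,-0.001,0.012,0,-0.004,0.006],[0.02,-0.001,0.012,0,-0.004,0.006],[0.014,0,0.012,0,0,0],[0,0,0,0,0,0]])

```text
t: 6.35
tcp_pos: [0.4053, 0.021, 0.0328]
ee_rot: [0.986, 1.962, -0.534]
ft_force: [-0.3, -0.3, 0.8]
width: 0.998
finger_force: 0.0
```

Run:
```python
from kin import *
s=state();print(s["t"],s["joint_pos"].round(2),C(s["tcp_pos"]).round(3),s["ft_force"])
for a in((-.145,.032),(-.12,.032),(-.08,.032)):print(todo(*goal(*a)))
```

```text
6.35 [-0.55  1.37 -0.76  2.45  1.41  1.66 -2.24] [-0.184 -0.196  0.033] [-0.27117295 -0.29949941  0.75363423]
(array([ 0.001, -0.001, -0.001]), array([-0.001, -0.   , -0.002]))
(array([-0.009,  0.015,  0.015]), array([-0.001, -0.   , -0.002]))
(array([-0.025,  0.042,  0.04 ]), array([-0.001, -0.   , -0.002]))
```

Emit:
jog_arm(commands=[[-0.005,0.008,0.008,0,0,0],[-0.004,0.007,0.006,0,0,0],[-0.0025,0.004,0.0038,0,0,0],[-0.0025,0.004,0.0038,0,0,0],[-0.0025,0.004,0.0038,0,0,0],[-0.0025,0.004,0.0038,0,0,0],[-0.0025,0.004,0.0038,0,0,0],[-0.002,0.004,0.0038,0,0,0]])

```text
t: 7.15
tcp_pos: [0.4631, 0.0099, 0.0327]
ee_rot: [0.984, 1.962, -0.532]
ft_force: [0.6, 1.0, -0.2]
width: 1.002
finger_force: 0.0
```

Run:
```python
from kin import *
s=state();print(s["t"],s["joint_pos"].round(2),C(s["tcp_pos"]).round(3),s["ft_force"])
for a in((-.085,.032),(-.078,.032)):print(todo(*goal(*a)))
d=snapshot("side");im=d["color"];cv2.imwrite("pics/s3.png",cv2.resize(im[200:340,200:380],None,fx=4,fy=4))
for r in spot_point("side","tin"):print(r["p"],C(r["centre"]).round(4))
```

```text
7.15 [-0.42  1.32 -0.71  2.36  1.53  1.67 -2.03] [-0.126 -0.196  0.033] [ 0.55002218  1.01745759 -0.19330291]
(array([ 0.001, -0.001,  0.   ]), array([ 0.001,  0.001, -0.002]))
(array([-0.002,  0.004,  0.005]), array([ 0.001,  0.001, -0.002]))
0.74 [-0.0383  0.321  -0.0026]
0.58 [-0.0799 -0.1534  0.0073]
```

View pics/s3.png

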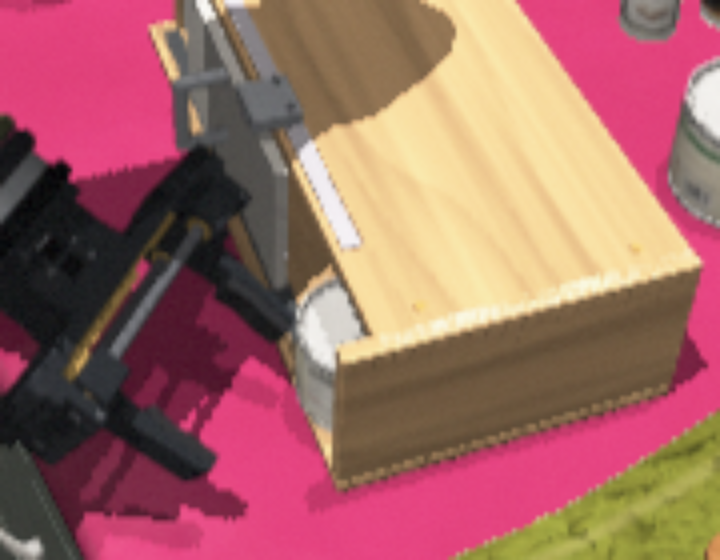

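Run:
```python
from h import *
s=state();T=R.from_rotvec(s["ee_rot"]);d=snapshot("side")
def px(w):
    p=d["camera_matrix"]@(d["camera_from_world"]@np.append(w,1))[:3];return ((p[:2]/p[2]-[200,200])*4).round()
print("toolaxes cup",(R.from_euler('z',-P[2])*T).as_matrix().round(2))
for y in(-.0615,-.044,.044,.0615):print(y,px(s["tcp_pos"]+T.apply([0,y,0])),C(s["tcp_pos"]+T.apply([0,y,0])).round(3))
for x in(-.0784,-.065):
  for a in range(0,360,45):print(x,a,px(W(x+.0375*np.cos(np.deg2rad(a)),-.1507+.0375*np.sin(np.deg2rad(a)),.067)),end=' ')
  print()
print(px(W(-.112,-.2,.009)),px(W(-.112,-.212,.118)))
c=im=d["color"][225:315,240:330];cv2.imwrite("pics/s4.png",cv2.resize(c,(600,600),interpolation=cv2.INTER_CUBIC))
```

```text
toolaxes cup [[-0.4   0.67  0.62]
 [ 0.37  0.74 -0.56]
 [-0.84  0.   -0.54]]
-0.0615 [254. 531.] [-0.167 -0.242  0.033]
-0.044 [268. 504.] [-0.155 -0.229  0.033]
0.044 [332. 380.] [-0.096 -0.164  0.033]
0.0615 [344. 358.] [-0.084 -0.151  0.033]
-0.0784 0 [417. 302.] -0.0784 45 [383. 273.] -0.0784 90 [334. 270.] -0.0784 135 [297. 294.] -0.0784 180 [293. 334.] -0.0784 225 [327. 365.] -0.0784 270 [378. 369.] -0.0784 315 [416. 342.] 
-0.065 0 [438. 296.] -0.065 45 [404. 267.] -0.065 90 [355. 264.] -0.065 135 [319. 289.] -0.065 180 [315. 328.] -0.065 225 [349. 359.] -0.065 270 [401. 363.] -0.065 315 [438. 336.] 
[326. 464.] [338. 359.]
```

View pics/s4.png

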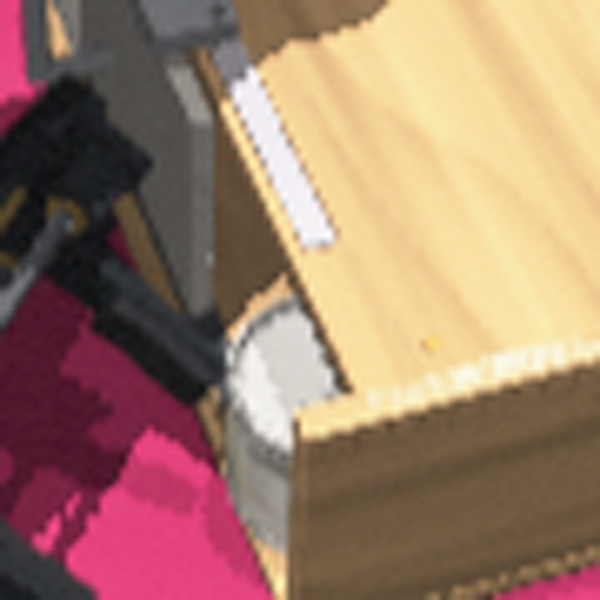

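Run:
```python
from h import *
s=state();T=R.from_rotvec(s["ee_rot"]);d=snapshot("side")
def px(w):
    p=d["camera_matrix"]@(d["camera_from_world"]@np.append(w,1))[:3];return (p[:2]/p[2]).round(1)
for k in(0,.01,.019,.03):
  print(k,[(px(s["tcp_pos"]+T.apply([0,y,-k])),C(s["tcp_pos"]+T.apply([0,y,-k])).round(3)) for y in(-.0615,-.044,.044,.0615)])
im=d["color"].copy()
for k,c in((0,(0,255,0)),(.019,(0,255,255))):
  for y in(-.0615,-.044,.044,.0615):
    for x in(-.009,.009):
      a,b=px(s["tcp_pos"]+T.apply([x,y,-k])).round().astype(int);im[b,a]=c
cv2.imwrite("pics/s5.png",cv2.resize(im[230:340,190:330],None,fx=5,fy=5,interpolation=cv2.INTER_NEAREST))
```

```text
0 [(array([263.4, 332.7]), array([-0.167, -0.242,  0.033])), (array([266.9, 326. ]), array([-0.155, -0.229,  0.033])), (array([282.9, 295.1]), array([-0.096, -0.164,  0.033])), (array([285.8, 289.5]), array([-0.085, -0.151,  0.033]))]
0.01 [(array([259.7, 329.8]), array([-0.173, -0.236,  0.038])), (array([263.3, 323.1]), array([-0.162, -0.223,  0.038])), (array([279.6, 292.4]), array([-0.103, -0.158,  0.038])), (array([282.6, 286.8]), array([-0.091, -0.145,  0.038]))]
0.019 [(array([256.4, 327.2]), array([-0.179, -0.231,  0.043])), (array([260. , 320.6]), array([-0.167, -0.218,  0.043])), (array([276.6, 290. ]), array([-0.108, -0.153,  0.043])), (array([279.7, 284.4]), array([-0.096, -0.14 ,  0.043]))]
0.03 [(array([252.4, 324. ]), array([-0.186, -0.225,  0.049])), (array([256.1, 317.4]), array([-0.174, -0.212,  0.049])), (array([273., 287.]), array([-0.115, -0.147,  0.049])), (array([276.1, 281.5]), array([-0.103, -0.134,  0.049]))]
```

View pics/s5.png

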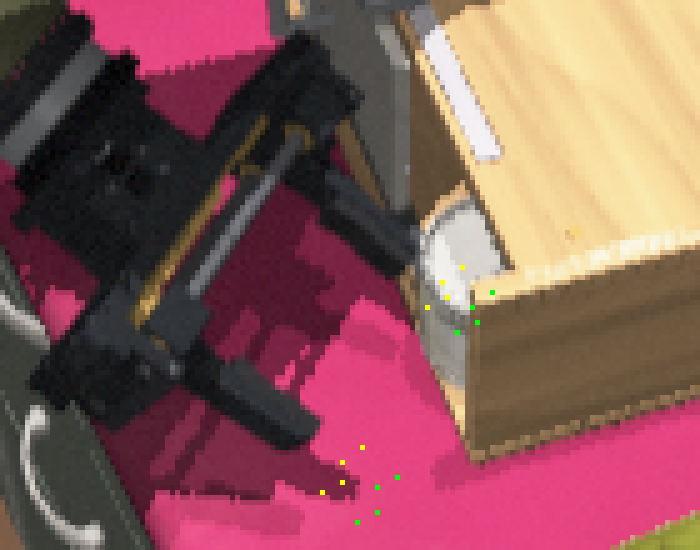

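Run:
```python
from h import *
s=state();T=R.from_rotvec(s["ee_rot"]);d=snapshot("scene");print(s["tcp_pos"],s["width"])
def px(w):
    p=d["camera_matrix"]@(d["camera_from_world"]@np.append(w,1))[:3];return (p[:2]/p[2])
im=cv2.resize(d["color"][200:360,60:270],None,fx=3.8,fy=3.5,interpolation=cv2.INTER_NEAREST)
def dot(w,c):
    a=(px(w)-[60,200])*[3.8,3.5];cv2.circle(im,tuple(a.astype(int)),3,c,-1)
for k,c in((0,(0,255,0)),(.02,(0,255,255)),(.04,(255,255,0))):
  for y in(-.053,.053): dot(s["tcp_pos"]+T.apply([0,y,-k]),c)
for w in(W(-.112,-.212,.118),W(-.112,-.212,0.),W(-.091,-.2,.118)):dot(w,(255,0,255))
cv2.imwrite("pics/s6.png",im)
m=[r for r in spot_point("scene","tin")];print([(round(r["p"],2),C(r["centre"]).round(3)) for r in m])
```

```text
[0.4625359  0.00994867 0.03264916] 0.9998815061580516
[(0.78, array([-0.039,  0.317, -0.001])), (0.65, array([ 0.237, -0.07 ,  0.001]))]
```

View pics/s6.png

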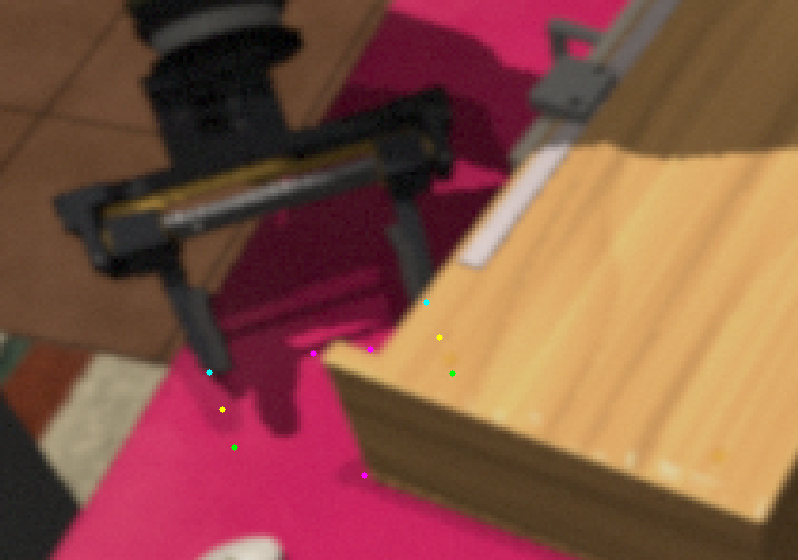

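Both cameras put the fingertips about 40 mm short of the reported TCP along the fingers: right tip at (212,372) in this crop, against a predicted (235,447). That explains why the tin hasn't moved. I'll include the offset, back off, drop and re-approach.

```bash
cat >> h.py <<'E'
K=.04
def goal2(*a,**k):
    t,r=goal(*a,**k);return t+r.apply([0,0,K]),r
E
python3 - <<'E'
from kin import *
q=state()["joint_pos"]
for a in((-.13,.055),(-.13,.035),(-.12,.035),(-.078,.035)):
    t,r=goal2(*a);x=ik(t,r,q,1);print(todo(t,r),x[0].round(2),x[1].round(3),x[2].round(3),t.round(3))
E
```

```text
(array([-0.001, -0.031,  0.   ]), array([ 0.001,  0.   , -0.002])) [-0.47  1.35 -0.71  2.5   1.54  1.68 -2.25] 0.0 0.0 [ 0.438 -0.009  0.033]
(array([ 0.016, -0.031,  0.011]), array([ 0.001,  0.   , -0.002])) [-0.47  1.4  -0.69  2.49  1.57  1.7  -2.26] 0.0 0.0 [ 0.438 -0.009  0.013]
(array([ 0.012, -0.024,  0.017]), array([ 0.001,  0.   , -0.002])) [-0.44  1.39 -0.69  2.47  1.59  1.7  -2.23] 0.0 0.0 [ 0.448 -0.011  0.013]
(array([-0.005,  0.004,  0.043]), array([ 0.001,  0.   , -0.002])) [-0.36  1.35 -0.67  2.4   1.66  1.7  -2.07] 0.0 0.0 [ 0.489 -0.019  0.013]
```

Emit:
jog_arm(commands=[[0,-0.016,0,0,0,0],[0,-0.015,0,0,0,0],[0.008,0,0.005,0,0,0],[0.007,0,0.005,0,0,0],[0,0,0,0,0,0]])

```text
t: 7.95
tcp_pos: [0.438, -0.0083, 0.0132]
ee_rot: [0.986, 1.962, -0.533]
ft_force: [-0.7, 0.4, -0.0]
width: 1.004
finger_force: 0.0
```

Emit:
jog_arm(commands=[[-0.004,0.006,0.006,0,0,0],[-0.0025,0.004,0.004,0,0,0],[-0.0025,0.004,0.004,0,0,0],[0,0,0,0,0,0]])

```text
t: 8.35
tcp_pos: [0.4597, -0.0141, 0.0149]
ee_rot: [0.986, 1.96, -0.532]
ft_force: [0.2, -1.0, -0.5]
width: 1.0
finger_force: 0.0
```

Run:
```python
from h import *
s=state();T=R.from_rotvec(s["ee_rot"]);d=snapshot("side");print(s["t"],s["ft_force"],s["joint_pos"].round(2),todo(*goal2(-.078,.037)))
for r in spot_point("side","tin"):print(round(r["p"],2),C(r["centre"]).round(4))
cv2.imwrite("pics/s7a.png",d["color"])
```

```text
8.35 [ 0.16872653 -1.01946105 -0.46344244] [-0.4   1.37 -0.68  2.4   1.58  1.68 -2.09] (array([-0.012,  0.021,  0.018]), array([ 0.   ,  0.001, -0.004]))
0.89 [ 0.2317 -0.0658  0.0007]
0.87 [-0.0718 -0.1521  0.0098]
0.73 [-0.0393  0.3192 -0.0018]
```

Emit:
jog_arm(commands=[[-0.0024,0.0042,0.0036,0,0,0],[-0.0024,0.0042,0.0036,0,0,0],[-0.0024,0.0042,0.0036,0,0,0],[0,0,0,0,0,0]])

```text
t: 8.85
tcp_pos: [0.4778, -0.0169, 0.0151]
ee_rot: [0.986, 1.96, -0.532]
ft_force: [-0.5, -0.8, -0.3]
width: 0.995
finger_force: 0.0
```

Emit:
jog_arm(commands=[[-0.0024,0.0042,0.0036,0,0,0],[-0.0024,0.0042,0.0036,0,0,0],[0,0,0,0,0,0]])

```text
t: 9.15
tcp_pos: [0.4897, -0.0187, 0.0152]
ee_rot: [0.986, 1.96, -0.532]
ft_force: [0.4, -0.1, -0.1]
width: 1.0
finger_force: 0.0
```

Run:
```python
from h import *
s=state();d=snapshot("side");print(s["t"],s["ft_force"],s["joint_pos"].round(2),todo(*goal2(-.078,.037)),C(s["tcp_pos"]))
for r in spot_point("side","tin"):print(round(r["p"],2),C(r["centre"]).round(4))
a=snapshot("scene")["color"]
cv2.imwrite("pics/s7.png",np.hstack([cv2.resize(d["color"][200:340,200:340],(400,400)),cv2.resize(a[200:340,100:240],(400,400))]))
```

```text
9.15 [ 0.44311954 -0.10526645 -0.05915688] [-0.34  1.34 -0.66  2.34  1.64  1.67 -1.98] (array([-0., -0.,  0.]), array([ 0.001,  0.001, -0.003])) [-0.09383574 -0.21902326  0.01515382]
0.78 [-0.0358  0.3207 -0.0015]
```

View pics/s7.png

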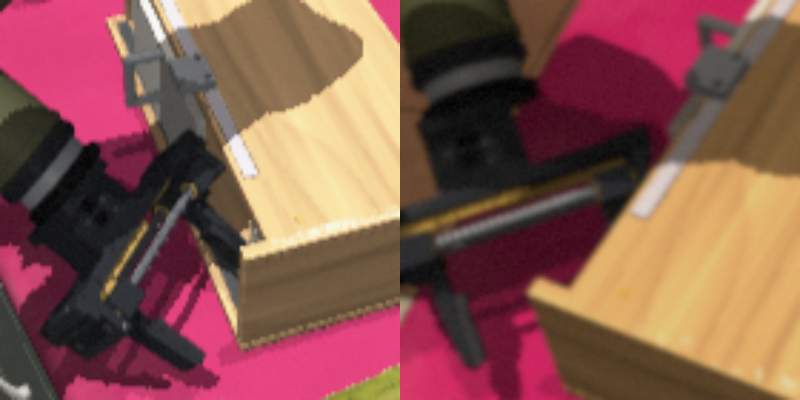

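The left half shows the left finger inside the doorway at (225,255), with the tin almost wholly under the roof at (255,235). The door and wall are untouched. I'll push 5 mm more, then retract straight back and up.

Emit:
jog_arm(commands=[[-0.002,0.0035,0.003,0,0,0],[0,0,0,0,0,0],[0.006,-0.01,-0.009,0,0,0],[0.01,-0.017,-0.015,0,0,0],[0.01,-0.017,-0.015,0,0,0],[0,-0.01,-0.025,0,0,0]])

```text
t: 9.9
tcp_pos: [0.4088, 0.0021, 0.0273]
ee_rot: [0.985, 1.962, -0.535]
ft_force: [-0.8, 0.9, 0.2]
width: 0.997
finger_force: 0.0
```

Run:
```python
from h import *
s=state();print(s["t"],C(s["tcp_pos"]).round(3),s["joint_pos"].round(2))
for k in range(2):
  d=snapshot("side");
  for r in spot_point("side","tin"):print(round(r["p"],2),C(r["centre"]).round(4))
def px(w):
    p=d["camera_matrix"]@(d["camera_from_world"]@np.append(w,1))[:3];return (p[:2]/p[2])
o=(250,260)
im=cv2.resize(d["color"][260:320,250:310],(600,600),interpolation=cv2.INTER_CUBIC)
for x,c in((-.05,(0,0,255)),(-.037,(0,255,0))):
  for z in(.009,.067):
    pts=np.array([(px(W(x+.0375*np.cos(a),-.151+.0375*np.sin(a),z))-o)*10 for a in np.linspace(0,6.28,60)]).astype(int);cv2.polylines(im,[pts],True,c)
cv2.imwrite("pics/s8.png",im)
```

```text
9.9 [-0.177 -0.214  0.027] [-0.51  1.39 -0.75  2.48  1.45  1.68 -2.27]
0.68 [ 2.313e-01 -6.830e-02  2.000e-04]
0.67 [-0.0414  0.3227 -0.0036]
0.54 [-0.0893 -0.0234  0.1305]
0.81 [ 0.2321 -0.0659  0.0004]
0.79 [-0.0405  0.3216  0.0007]
```

View pics/s8.png

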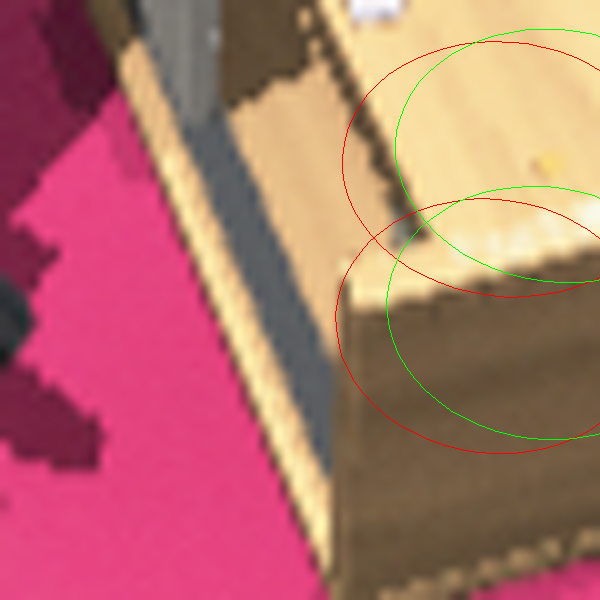

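The grey sliver of tin at (400,230) lies on the green outline for x = -37 mm, so the tin is clear of the door's path, and the sill is free. I'll use the start pictures to check whether the 40 mm offset also holds with the tool pointing down.

Run:
```python
from h import *
t=np.array([.14468,.6073,.19789]);T=R.from_rotvec([-.36623,-3.12009,.0029])
for c in("side","scene"):
    d=snapshot(c);M=d["camera_matrix"];E=d["camera_from_world"]
    def px(w):
        p=M@(E@np.append(w,1))[:3];return (p[:2]/p[2]).round(1)
    for k in(0,.02,.04):print(c,k,[px(t+T.apply([0,y,-k])) for y in(-.053,.053)])
    print("world-fixed",[px(t+T.apply([0,y,0])+[-.02,.026,.022]) for y in(-.053,.053)])
    im=cv2.imread(f"pics/{c}0.png");g=im.max(2)
    if c=="side":
        for r in range(100,176,4):print(r,"".join("#" if v<50 else "." for v in g[r,0:90:1]))
    else:
        for r in range(0,70,3):print(r,"".join("#" if v<50 else "." for v in g[r,50:150]))
```

```text
side 0 [array([ 57.5, 165.9]), array([ 63.1, 145.1])]
side 0.02 [array([ 54.7, 159.2]), array([ 60.6, 138.7])]
side 0.04 [array([ 51.8, 152.4]), array([ 58. , 132.1])]
world-fixed [array([ 44.6, 155.7]), array([ 51.2, 135.6])]
100 ......................##########################################..........................
104 ........................#############################.......####..........................
108 ........................##############################.##.................................
112 ...........................################..###########..................................
116 ........................#.#..##....##.......#....########.................................
120 ..................##...#....##########.####################...............................
124 ................############################################..............................
128 .................#############################################............................
132 .....................########################################.............................
136 ..............
[... 2949 characters left out ...]
.........###.......###########..............................................
54 ...............................######...........#####...............................................
57 ................................######..............................................................
60 ..................................#####.............................................................
63 ...................................#####............................................................
66 ...................................######...........................................................
69 .....................................######.........................................................
```

The 40 mm offset along the tool holds in both start pictures. Next, the route to the left of the handle with the tool down and the jaw shut.

Run:
```python
from kin import *
s=state();q=s["joint_pos"];r=goal_rot(P[2],np.pi/2)
T=R.from_rotvec(s["ee_rot"])
print("up .15:",T.inv().apply([0,0,.15]).round(3), "world(0,.1,0)",T.inv().apply([0,.1,0]).round(3))
for w in(W(-.16,.09,.18),W(-.132,.085,.037),W(-.132,-.0775,.037)):
    print(todo(w,r),w.round(3));x=ik(w,r,q,1);print(x[0].round(2),x[1].round(3),x[2].round(3));q=x[0]
```

```text
up .15: [-0.126  0.    -0.082] world(0,.1,0) [ 0.044  0.06  -0.067]
(array([-0.023,  0.236, -0.244]), array([-0.363,  0.951, -0.673])) [0.485 0.297 0.18 ]
[-0.03  1.   -1.37  1.79  1.04  1.29 -0.3 ] 0.0 0.0
(array([ 0.084,  0.251, -0.146]), array([-0.363,  0.951, -0.673])) [0.511 0.287 0.037]
[-0.04  1.2  -1.24  1.84  1.27  1.17 -0.39] 0.0 0.0
(array([ 0.025,  0.13 , -0.054]), array([-0.363,  0.951, -0.673])) [0.48  0.128 0.037]
[ 0.23  1.16 -1.25  2.12  1.35  1.1  -0.39] 0.0 0.0
```

Emit:
jog_arm(commands=[[-0.025,0,-0.02,0,0,0],[-0.03,0.005,-0.025,0,0,0],[-0.03,0.005,-0.025,0,0,0],[-0.03,0.005,-0.025,0,0,0],[0,0,0,-0.036,0.095,-0.067],[0,0,0,-0.036,0.095,-0.067],[0,0,0,-0.036,0.095,-0.067],[0,0,0,-0.036,0.095,-0.067]], jaw=-1)

```text
t: 11.0
tcp_pos: [0.4119, 0.0244, 0.1767]
ee_rot: [0.773, 2.459, -0.358]
ft_force: [1.4, -0.3, -1.5]
width: 0.297
finger_force: 0.0
```

Emit:
jog_arm(commands=[[0,0.02,0,-0.036,0.095,-0.067],[0,0.02,0,-0.036,0.095,-0.067],[0,0.03,0,-0.036,0.095,-0.067],[0,0.03,0,-0.036,0.095,-0.067],[0,0.03,0,-0.036,0.095,-0.067],[0,0.03,0,-0.036,0.095,-0.067]])

```text
t: 11.6
tcp_pos: [0.4786, 0.1642, 0.1638]
ee_rot: [0.328, 3.117, -0.013]
ft_force: [-0.2, 0.2, -0.0]
width: 0.006
finger_force: 0.0
```

Run:
```python
from kin import *
s=state();r=goal_rot(P[2],np.pi/2);print(s["t"],C(s["tcp_pos"]).round(3),s["joint_pos"].round(2),s["width"])
for w in(W(-.16,.09,.18),W(-.132,.085,.037)): print(todo(w,r))
```

```text
11.6 [-0.14  -0.042  0.164] [ 0.28  0.95 -1.37  1.93  1.03  1.22 -0.13] 0.005845869496573557
(array([ 0.021,  0.131, -0.017]), array([-0.007,  0.008, -0.014]))
(array([-0.005,  0.128,  0.126]), array([-0.007,  0.008, -0.014]))
```

Emit:
jog_arm(commands=[[0,0.032,0,-0.007,0.008,-0.014],[0,0.032,0,0,0,0],[0,0.032,0,0,0,0],[-0.005,0.032,0,0,0,0],[0,0,0.04,0,0,0],[0,0,0.04,0,0,0],[0,0,0.025,0,0,0],[0,0,0,0,0,0]])

```text
t: 12.4
tcp_pos: [0.5067, 0.2863, 0.0544]
ee_rot: [-0.307, -3.125, 0.013]
ft_force: [-0.1, -0.0, -0.3]
width: 0.007
finger_force: 0.0
```

Run:
```python
from kin import *
s=state();r=goal_rot(P[2],np.pi/2);print(s["t"],C(s["tcp_pos"]).round(3),s["joint_pos"].round(2),s["ft_force"])
print(todo(W(-.132,.085,.037),r),todo(W(-.132,.0545,.037),r))
for c in("side","scene"):
    snapshot(c)
    for r in spot_point(c,"door_handle"):print(round(r["p"],2),C(r["centre"]).round(4))
```

```text
12.4 [-0.136  0.084  0.054] [-0.    1.15 -1.22  1.78  1.19  1.17 -0.25] [-0.11004726 -0.02882014 -0.25048383]
(array([-0.004,  0.002,  0.017]), array([-0.008, -0.   , -0.   ])) (array([-0.004, -0.029,  0.018]), array([-0.008, -0.   , -0.   ]))
0.97 [-0.1348  0.0316  0.0811]
0.53 [-0.1295  0.0338  0.0782]
```

Emit:
jog_arm(commands=[[-0.003,0,0.017,-0.008,0,0],[0,-0.012,0,0,0,0],[0,-0.01,0,0,0,0],[0,-0.008,0,0,0,0],[0,-0.008,0,0,0,0],[0,-0.008,0,0,0,0],[0,-0.008,0,0,0,0],[0,0,0,0,0,0]])

```text
t: 13.4
tcp_pos: [0.4998, 0.2356, 0.0412]
ee_rot: [0.305, 3.124, 0.01]
ft_force: [0.3, 0.4, -0.7]
width: 0.007
finger_force: 0.0
```

```bash
cat > chk.py <<'E'
from h import *
s=state();c=C(s["tcp_pos"]);print(s["t"],c.round(4),"axis drift",todo(W(-.132,c[1],.037),goal_rot(P[2],np.pi/2)),s["ft_force"].round(1))
for c in("side","scene"):
    snapshot(c)
    for r in spot_point(c,"door_handle"):print(round(r["p"],2),C(r["centre"]).round(4))
E
python3 chk.py
```

```text
13.4 [-0.1334  0.0325  0.0412] axis drift (array([-0.001, -0.   ,  0.004]), array([0.006, 0.002, 0.001])) [ 0.3  0.4 -0.7]
0.86 [-0.1321  0.0112  0.0804]
```

Emit:
jog_arm(commands=[[0,-0.012,0.002,0,0,0],[0,-0.012,0,0,0,0],[0,-0.012,0,0,0,0],[0,-0.012,0,0,0,0],[0,-0.012,0,0,0,0],[0,-0.012,0,0,0,0],[0,-0.01,0,0,0,0],[0,0,0,0,0,0]])

```text
t: 14.4
tcp_pos: [0.4833, 0.1533, 0.0377]
ee_rot: [0.307, 3.125, 0.005]
ft_force: [0.9, 0.1, -0.1]
width: 0.009
finger_force: 0.0
```

```bash
python3 chk.py
```

```text
14.4 [-0.1335 -0.0516  0.0377] axis drift (array([-0.002, -0.   ,  0.001]), array([ 0.003,  0.001, -0.   ])) [ 0.9  0.1 -0.1]
0.63 [-0.1309 -0.0768  0.0798]
0.46 [-0.0957 -0.1012  0.0071]
0.79 [-0.1324 -0.0715  0.0766]
```

Emit:
jog_arm(commands=[[0,-0.004,0,0,0,0],[0,-0.004,0,0,0,0],[0,-0.004,0,0,0,0],[0,-0.003,0,0,0,0],[0,-0.003,0,0,0,0]])

```text
t: 15.1
tcp_pos: [0.4806, 0.139, 0.0384]
ee_rot: [0.304, 3.124, 0.012]
ft_force: [-0.2, 0.7, -0.4]
width: 0.006
finger_force: 0.9
```

Emit:
jog_arm(commands=[[0,-0.002,0,0,0,0],[0,-0.002,0,0,0,0]])

```text
t: 15.3
tcp_pos: [0.48, 0.1362, 0.0385]
ee_rot: [0.304, 3.124, 0.016]
ft_force: [0.9, 6.8, -3.5]
width: 0.007
finger_force: 2.9
```

Emit:
jog_arm(commands=[[0,-0.002,0,0,0,0],[0,-0.002,0,0,0,0]])

```text
t: 15.5
tcp_pos: [0.4799, 0.1358, 0.0388]
ee_rot: [0.301, 3.123, 0.027]
ft_force: [2.3, 13.1, -8.9]
width: 0.006
finger_force: 6.1
```

```bash
python3 chk.py
```

```text
15.5 [-0.1335 -0.0694  0.0388] axis drift (array([-0.001, -0.   ,  0.002]), array([0.017, 0.002, 0.003])) [ 2.3 13.1 -8.9]
0.57 [-0.1274 -0.0893  0.0784]
0.69 [-0.13   -0.087   0.0781]
```

Emit:
jog_arm(commands=[[0,-0.0015,0,0,0,0],[0,-0.0015,0,0,0,0]])

```text
t: 15.9
tcp_pos: [0.4793, 0.1327, 0.0388]
ee_rot: [0.301, 3.123, 0.025]
ft_force: [1.6, 6.6, -3.9]
width: 0.006
finger_force: 3.5
```

Emit:
jog_arm(commands=[[0,-0.0015,0,0,0,0],[0,0,0,0,0,0]])

```text
t: 16.1
tcp_pos: [0.4781, 0.1262, 0.0382]
ee_rot: [0.304, 3.124, 0.01]
ft_force: [0.2, 0.1, -0.3]
width: 0.003
finger_force: 0.0
```

```bash
python3 chk.py
```

```text
16.1 [-0.1334 -0.0791  0.0382] axis drift (array([-0.001, -0.   ,  0.001]), array([0.007, 0.002, 0.001])) [ 0.2  0.1 -0.3]
0.97 [-0.1261 -0.103   0.0795]
0.66 [-0.1312 -0.1005  0.0777]
```

The catch gave way and the handle now reads y ≈ -100 mm, which is shut. A light press will confirm the hard stop, then I'll retreat to the left and up.

Emit:
jog_arm(commands=[[0,-0.002,0,0,0,0],[0,-0.001,0,0,0,0],[0,0,0,0,0,0]])

```text
t: 16.6
tcp_pos: [0.4779, 0.1251, 0.0384]
ee_rot: [0.303, 3.124, 0.016]
ft_force: [1.7, 4.7, -2.1]
width: 0.01
finger_force: 2.2
```

Emit:
jog_arm(commands=[[0,0.01,0,0,0,0],[0,0.02,0,0,0,0],[0,0,-0.03,0,0,0],[0,0,-0.04,0,0,0],[0,0,-0.04,0,0,0],[0,0,0,0,0,0],[0,0,0,0,0,0]])

```text
t: 17.3
tcp_pos: [0.4832, 0.1521, 0.1489]
ee_rot: [0.305, 3.122, 0.009]
ft_force: [0.1, -0.7, -0.3]
width: 0.007
finger_force: 0.0
```

```bash
python3 chk.py
```

```text
17.3 [-0.1334 -0.0527  0.1489] axis drift (array([-0.001, -0.001,  0.112]), array([0.006, 0.004, 0.001])) [ 0.1 -0.7 -0.3]
0.63 [-0.1272 -0.1006  0.0815]
0.8 [-0.1309 -0.0933  0.0776]
0.62 [-0.0007 -0.0031  0.0002]
```

```bash
python3 -c "
from rig import *
print(hand_in())"
```

```text
the job is handed in; nothing more can be done
None
```

I nudged the tin back inside to about x = -37 mm (estimated from the camera) and slid the door past its catch to the hard stop; the arm is clear, and the job was handed in at about 17 s, though no verdict came back.

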